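# Gauge the bore of a vase lamp base and set the cutting stop

## Robot

A 6-joint arm with a two-finger parallel gripper is mounted at the origin on the work surface. World frame = base frame: x ahead of the robot, y to its left, z up, the work surface at z = 0. Lengths are in m, angles in rad, forces in N, time in s.
With the tool pointing down it reaches from about 0.35 to 0.975 m from the base axis. Payload 4.9 kg.
Tool frame: the origin (TCP) lies at the very end of the fingers, on their centre line; the grasp point (between the pads) lies behind it (manip.pinch_z is the y of the grasp point in the tool frame, in m); y points along the fingers, x is the direction in which the jaws open and shut, and the axes are right-handed (so a half turn about y gives the same grasp; the last joint's range is limited). The gripper opens to 85 mm and grips with 20 to 120 N. Pads are 22 mm wide; open, the fingers measure 114 mm over their backs; the gripper's body (76 mm by 85 mm) begins 54 mm behind the grasp point. The pads swing forward as they close: fully open they stand 13 mm farther back than shut.
Start: joints at [-1.413, 0.053, 1.613, -0, 1.476, -0.119], TCP at [0.171, -0.601, 0.196] pointing down, gripper open.
Joint ranges: [-3.01, 3.01], [-1.01, 2.22], [0.06, 2.58], [-1.02, 4.17], [0.09, 2.62], [-3.14, 3.14]. Speed limits (rad/s): [2.57, 2.57, 3.14, 3.14, 3.14, 3.14].

## Interface

Orientations are given as a unit quaternion [w, x, y, z].
In Python, from plant import manip gives the robot as it stands.
- The arm moves only by the tool drive_tool, never from a script. Its argument "motion" is a list of rows, each a list of 3 entries, a list of its own where there are three numbers: the shift along the tool's x, y, z in units of 25 mm (1.0 is 25 mm), then the turn, a rotation vector about the tool's x, y, z in units of 5 degrees (1.0 is 5 degrees), then the closure, from -1 (fully open) to 1 (shut). A call has 1 to 12 rows; each row shifts and turns the commanded pose from where the row before left it, along the tool's axes as they then stand; what a row does not reach is not made up. A row lasts 1/10 s, in which the tool goes at most 50 mm and 8.59 degrees, less where a joint would pass 70% of its speed; a pose out of reach is approached as far as the arm can. A call is refused whole if a number of a shift passes 1 or a number of a turn 1, either way. A call with a gripper value outside its range is refused whole. The fingers move at their own pace and stop on an object; the grip force is fixed at half the most. Time passes only in rows, so rows that do not move let the fingers close. It gives the time, the measured TCP pose, the force and the opening at its end, in the units of the state.
- manip.state(): the state, without advancing time (a new reading comes with each control period).
- manip.grab_frame(name): name is "scene" or "top" or "wrist"; returns a dict with "img" (420x560x3 uint8, blue, green, red), "range_z" (420x560 float32, m along the optical axis (not along the pixel's ray), 0 where there is no reading), "camera_matrix" (3x3 intrinsics, pixels), "world_from_camera" (4x4, takes a point from camera to world coordinates); the wrist camera has in their place "T_tool_cam" (4x4, takes a point from camera to tool coordinates, whose origin is the TCP and whose axes are the tool frame's). Camera axes: x right, y down, z forward; pixel columns grow to the right and rows downward; lengths in m; the calibration is good to about 2 mm. A picture is of the moment at which its call begins: read the wrist's pose just before it.
- manip.job_done(): hands the job in, once; it reports no verdict.
The state is a dict: "time": time; "joint_pos": joint angles; "joint_vel": joint speeds; "joint_efforts": joint torques, N m; "tool_pos": TCP position; "tool_rot": TCP orientation; "contact_force": force on the tool from outside, world axes, zero at the start; "ft_torque": the same for the moment, N m; "gripper_width": opening from 0.0 (shut) to 1.0 (fully open).
Only numpy, scipy, OpenCV 4.12 (cv2) and the standard library are available. Lean on these libraries where they do the work, as an engineer would, in place of code of your own. Each camera call takes 0.05 s, during which the arm holds its last target. There are 200 camera calls.

## Task

Take the depth rod from its wooden stand and push it gently down through the sprung brass collar of the white vase lamp base until it rests on the soft pad at the bottom, which must not be pressed hard, and leave it standing there. Then slide the red stop along the rule to the length of rod that still shows above the top of the collar. Leave the other things where they are.

Things in the scene. Friction and masses are not known exactly. Their poses are not given: they have to be found in the camera images.
- rod_mid (a point): centre (half-way up) of the depth rod: a bare round aluminium rod, 12 mm thick, 150 mm long, about 130 g, with a black ring every 10 mm from its foot and an orange top; its foot is tapered over the last 5 mm to 7 mm. z points along the rod to its orange top. At the start it stands upright, loosely, 35 mm deep in the stand's hole (110 to 120 mm of it show)
- rod_top (a point): centre of the orange top end of the depth rod, 75 mm above rod_mid; z along the rod, upwards
- stand: fixed dark wooden block 75 x 75 x 45 mm with a hole 16 mm wide and 35 mm deep in the middle of its top, in which the rod starts; origin at the centre of its underside
- mouth (a point): centre of the mouth of the brass collar in the neck of the white vase lamp base, level with the collar's top edge, 135 mm above the table; z up, down the bore is -z. The mouth is 21 mm wide and narrows over 7 mm to a straight bore 14 mm wide that runs down to 45 mm below the mouth; below it the vase is hollow. The bottom cannot be seen and differs each time: 55 to 105 mm below the mouth
- lamp_base: white vase 104 mm wide, fixed on a 140 mm square board; origin at the centre of the board's underside. Sprung jaws 15 to 35 mm below the mouth squeeze the rod: it slides only when pushed, with a drag of 2 to 10 N, and stays where let go. The pad at the bottom is sprung: 0 with nothing on it, 1.5 N per mm on top of the drag, too hard beyond 6 mm (joint pad, which no reading gives)
- rule: fixed wooden rule lying on the table, 200 mm long along its y, 56 mm wide, 12 mm thick, origin at the centre of its underside. Black marks every 10 mm, long ones every 50 mm; the zero mark is red and lies at y = -70 mm; the scale grows towards +y up to 140 mm
- stop (a joint): position of the stop on the rule's scale, in m from the zero mark (0 to 0.14), read at the middle of the stop; it slides with about 1.5 N of friction and stays where it is left
- stop_grip (a point): centre of the red stop's upright block, 30 mm across the rule (its x), 16 mm along the rule (its y, the direction in which the scale grows) and 38 mm tall; this point is 34 mm above the table and the block's top 52 mm above the table
- bud_vase: small white bud vase, bystander, 68 mm wide and 110 mm tall, origin under its foot
- mug: blue mug, bystander, 80 mm wide and 90 mm tall, origin under its foot
- driver: screwdriver lying on the table, bystander, origin at its underside
- glue: white glue bottle with orange cap, bystander, 48 mm wide and 120 mm tall, origin under its foot
- bowl: white bowl, bystander, 130 mm wide and 50 mm tall, origin under its foot
- shade_ring: brass lampshade ring lying flat, bystander, 60 mm outside, 12 mm high, origin at its underside
- brush: brush lying on the table, bystander, origin at its underside
Things that resemble listed ones, but are neither listed nor needed, are in the scene too. Of the things shaped like the rule, the wooden one is meant.

How it is judged:
On the way, in this order (a step that is already met when the one before it is completed fails the run):
1. the rod stands in the collar and has reached the pad at the bottom (horizontal distance between rod_mid and mouth below 0.01 m and angle between rod_mid's own z axis and vertical below 0.12 rad and value of joint pad above 0.0005 m), for 0.3 s.
2. after that, the stop is slid along the rule (distance of stop_grip from where it was at the start of the episode above 0.01 m), for 0.1 s.
At the end, for the whole second after the job is handed in: The rod stands at rest, upright (within 7 degrees) in the collar, its middle within 10 mm of the collar's axis, and still rests on the pad (pad pressed at least 0.4 mm); the stop is at rest within 6 mm of the length of rod that shows above the collar's top edge (horizontal distance between rod_mid and mouth below 0.01 m and angle between rod_mid's own z axis and vertical below 0.12 rad and value of joint pad above 0.0004 m and ((z of rod_top in the frame of mouth between 0.038 and 0.0405 m and value of joint stop between 0.032 and 0.0465 m) or (z of rod_top in the frame of mouth between 0.0405 and 0.043 m and value of joint stop between 0.0345 and 0.049 m) or (z of rod_top in the frame of mouth between 0.043 and 0.0455 m and value of joint stop between 0.037 and 0.0515 m) or (z of rod_top in the frame of mouth between 0.0455 and 0.048 m and value of joint stop between 0.0395 and 0.054 m) or (z of rod_top in the frame of mouth between 0.048 and 0.0505 m and value of joint stop between 0.042 and 0.0565 m) or (z of rod_top in the frame of mouth between 0.0505 and 0.053 m and value of joint stop between 0.0445 and 0.059 m) or (z of rod_top in the frame of mouth between 0.053 and 0.0555 m and value of joint stop between 0.047 and 0.0615 m) or (z of rod_top in the frame of mouth between 0.0555 and 0.058 m and value of joint stop between 0.0495 and 0.064 m) or (z of rod_top in the frame of mouth between 0.058 and 0.0605 m and value of joint stop between 0.052 and 0.0665 m) or (z of rod_top in the frame of mouth between 0.0605 and 0.063 m and value of joint stop between 0.0545 and 0.069 m) or (z of rod_top in the frame of mouth between 0.063 and 0.0655 m and value of joint stop between 0.057 and 0.0715 m) or (z of rod_top in the frame of mouth between 0.0655 and 0.068 m and value of joint stop between 0.0595 and 0.074 m) or (z of rod_top in the frame of mouth between 0.068 and 0.0705 m and value of joint stop between 0.062 and 0.0765 m) or (z of rod_top in the frame of mouth between 0.0705 and 0.073 m and value of joint stop between 0.0645 and 0.079 m) or (z of rod_top in the frame of mouth between 0.073 and 0.0755 m and value of joint stop between 0.067 and 0.0815 m) or (z of rod_top in the frame of mouth between 0.0755 and 0.078 m and value of joint stop between 0.0695 and 0.084 m) or (z of rod_top in the frame of mouth between 0.078 and 0.0805 m and value of joint stop between 0.072 and 0.0865 m) or (z of rod_top in the frame of mouth between 0.0805 and 0.083 m and value of joint stop between 0.0745 and 0.089 m) or (z of rod_top in the frame of mouth between 0.083 and 0.0855 m and value of joint stop between 0.077 and 0.0915 m) or (z of rod_top in the frame of mouth between 0.0855 and 0.088 m and value of joint stop between 0.0795 and 0.094 m) or (z of rod_top in the frame of mouth between 0.088 and 0.0905 m and value of joint stop between 0.082 and 0.0965 m) or (z of rod_top in the frame of mouth between 0.0905 and 0.093 m and value of joint stop between 0.0845 and 0.099 m) or (z of rod_top in the frame of mouth between 0.093 and 0.0955 m and value of joint stop between 0.087 and 0.1015 m) or (z of rod_top in the frame of mouth between 0.0955 and 0.098 m and value of joint stop between 0.0895 and 0.104 m)) and linear speed of rod below 0.01 m/s and velocity of joint stop below 0.005 m/s); the robot touches nothing.
It fails at once if the pad is pressed more than 6 mm (rod driven or dropped onto the bottom) (value of joint pad above 0.006 m).
It fails at once if the rod is rammed against the lamp base with more than 40 N (contact force between rod and lamp_base above 40 N).
It fails at once if a bystander is shifted more than 30 mm (distance of any of bud_vase, mug, driver, glue, bowl, shade_ring, brush from where it was at the start of the episode above 0.03 m).
It also fails if it takes over 72 s, if anything falls off the work surface, if the arm or the gripper's body presses on something with over 40 N, if the wrist force passes 120 N, or if a joint passes its speed limit or range.

## Working session

There is one attempt and no reset: what is moved stays moved. The work goes in short steps, Python scripts to look and compute and a tool call to move; the robot and the scene stay as the last step left them, time stands still between calls to the robot, and variables do not carry over. Pictures are saved under pics/ and viewed, about 8 in all and at most 12, crops included, and the job is handed in when it is done.

Besides the shell and the picture viewer there is one more tool, called after ">>>" as name([rows], argument=value, ...), one row to a line, values as JSON. drive_tool: Moves the arm, as the interface text tells. Its arguments: {"type":"object","properties":{"motion":{"type":"array","items":{"type":"array"}}},"required":["motion"]}

```bash
mkdir -p pics; ls; python3 - <<'E'
from plant import manip
import cv2,numpy as np,pickle
print(manip.state(), manip.pinch_z)
D={}
for n in("scene","top"):
    f=manip.grab_frame(n); D[n]=f; cv2.imwrite(f"pics/{n}0.png",f["img"])
    print(n,f["camera_matrix"],f["world_from_camera"])
pickle.dump(D,open("f0.pkl","wb"))
E
```

```text
pics
{'time': 0.0, 'joint_pos': array([-1.41297685e+00,  5.33666752e-02,  1.61431347e+00, -2.24519784e-05,
        1.47597237e+00, -1.19000863e-01]), 'joint_vel': array([-7.09588422e-05, -2.28996434e-03,  2.20264707e-04, -4.16365519e-04,
        1.18232149e-03, -6.49297458e-04]), 'joint_efforts': array([-3.07502805e-04, -3.93684018e+01, -3.70172989e+01, -2.03419104e-04,
        7.01311394e-03,  1.14133258e-05]), 'tool_pos': array([ 0.17069434, -0.60051507,  0.19494537]), 'tool_rot': array([ 0.56470197, -0.56370361,  0.42676347, -0.42570279]), 'contact_force': array([-0.20351598, -0.42733917,  0.11798176]), 'ft_torque': array([-0.00280171, -0.02108685, -0.04868296]), 'gripper_width': 1.001994457286012} -0.0187
scene [[425.8523517    0.         282.4845192 ]
 [  0.         425.8523517  210.95301236]
 [  0.           0.           1.        ]] [[ 0.70480208  0.45303412 -0.54590669  1.08378835]
 [ 0.70938136 -0.45622817  0.53724663 -0.56234066]
 [-0.00566696 -0.76590857 -0.64292453  0.81694466]
 [ 0.          0.          0.          1.        ]]
top [[436.04031556   0.         279.25020909]
 [  0.         436.04031556 206.58680912]
 [  0.           0.           1.        ]] [[ 0.02602163 -0.99027618  0.13666001  0.35738417]
 [-0.99965003 -0.02512552  0.00827832 -0.00589641]
 [-0.00476417 -0.13682759 -0.99058342  1.2203969 ]
 [ 0.          0.          0.          1.        ]]
```

View pics/scene0.png

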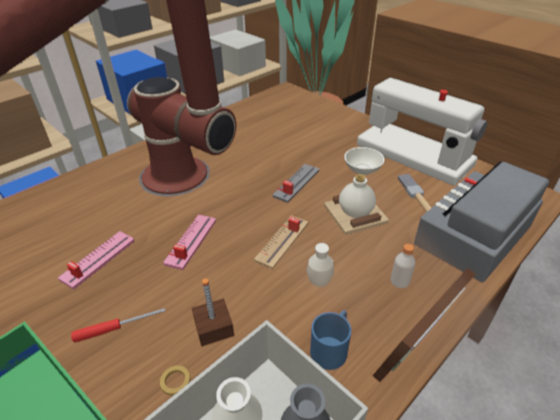

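View pics/top0.png

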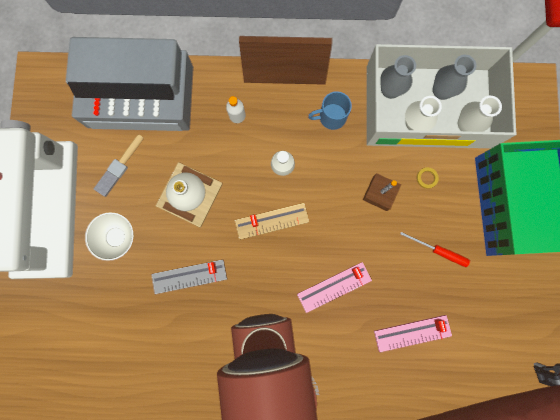

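The scene view shows the rod in its stand (206,283)-(212,320), the lamp collar at (361,180) and the wooden rule around (283,240). In the top view they are at (388,187), (180,187) and (272,221). I'll enlarge these regions and measure them.

```bash
cat > h.py <<'E'
import numpy as np,pickle,cv2
def cloud(f,T=None):
    K=f["camera_matrix"];z=f["range_z"];T=f["world_from_camera"] if T is None else T
    v,u=np.indices(z.shape);P=np.dstack([(u-K[0,2])/K[0,0]*z,(v-K[1,2])/K[1,1]*z,z])
    return P@T[:3,:3].T+T[:3,3]
def onplane(f,u,v,h,T=None):
    K=f["camera_matrix"];T=f["world_from_camera"] if T is None else T
    d=T[:3,:3]@np.array([(u-K[0,2])/K[0,0],(v-K[1,2])/K[1,1],1]);o=T[:3,3]
    return o+d*(h-o[2])/d[2]
E
python3 - <<'E'
from h import *
D=pickle.load(open("f0.pkl","rb"));t=D["top"];s=D["scene"]
c=lambda f,x,y,w,h,k:cv2.resize(f["img"][y:y+h,x:x+w],None,fx=k,fy=k,interpolation=cv2.INTER_CUBIC)
a=np.hstack([c(t,355,155,60,60,5),c(t,150,155,80,60,5)[:, :400]])
b=c(t,230,195,100,50,7)[:300,:700]
cv2.imwrite("pics/m.png",np.vstack([a,b]))
for n in D:
    f=D[n];P=cloud(f);z=P[...,2];x,y=P[...,0],P[...,1]
    print(n,'table z',np.median(z[z<0.02]))
    # stand & lamp & rod by region
    for nm,(u0,u1,v0,v1),lo,hi in {"top":[("stand",(360,402,170,212),.04,.05),("rod",(360,415,170,212),.07,.17),("lamp",(155,220,160,225),.128,.14),("rule",(232,312,200,242),.007,.02),("stopblk",(232,312,195,242),.045,.06)],
      "scene":[("stand",(190,236,295,330),.04,.05),("rod",(195,222,272,318),.07,.17),("lamp",(335,385,165,200),.128,.14),("rule",(254,310,215,268),.007,.02),("stopblk",(280,308,210,240),.045,.06)]}[n]:
        m=np.zeros(z.shape,bool);m[v0:v1,u0:u1]=1;m&=(z>lo)&(z<hi)
        if m.sum()<1: print(nm,'none');continue
        q=np.c_[x[m],y[m]].astype(np.float32);r=cv2.minAreaRect(q)
        print(nm,m.sum(),'mean',P[m].mean(0).round(4),'rect',np.round(r[0],4),np.round(r[1],4),round(r[2],1),'zr',z[m].min().round(3),z[m].max().round(3))
    
E
```

```text
scene table z -0.0002104654630556979
stand 893 mean [ 0.5719 -0.2765  0.0454] rect [ 0.5693 -0.2765] [0.075  0.0781] 65.9 zr 0.04 0.05
rod 191 mean [ 0.5725 -0.2783  0.1219] rect [ 0.5698 -0.2762] [0.0115 0.0129] 24.2 zr 0.071 0.163
lamp 60 mean [0.5526 0.2619 0.1327] rect [0.5552 0.2617] [0.0279 0.0338] 37.0 zr 0.128 0.138
rule 970 mean [0.4898 0.0086 0.0126] rect [0.4832 0.0256] [0.0581 0.2034] 15.2 zr 0.007 0.02
stopblk 62 mean [0.482  0.0728 0.0511] rect [0.4808 0.0741] [0.0306 0.0184] 16.0 zr 0.046 0.056
top table z -0.0002092898695018608
stand 660 mean [ 0.5689 -0.2765  0.0453] rect [ 0.5707 -0.2785] [0.0756 0.0759] 66.2 zr 0.04 0.05
rod 70 mean [ 0.5687 -0.2759  0.1277] rect [ 0.5702 -0.2779] [0.0114 0.0129] 30.3 zr 0.071 0.165
lamp 77 mean [0.5537 0.2593 0.1333] rect [0.5513 0.2587] [0.0324 0.0283] 29.3 zr 0.128 0.139
rule 1350 mean [0.4843 0.0217 0.0123] rect [0.4879 0.025 ] [0.102  0.2038] 2.6 zr 0.007 0.02
stopblk 67 mean [0.4814 0.0721 0.052 ] rect [0.4812 0.0719] [0.0299 0.0155] 15.2 zr 0.046 0.057
```

View pics/m.png

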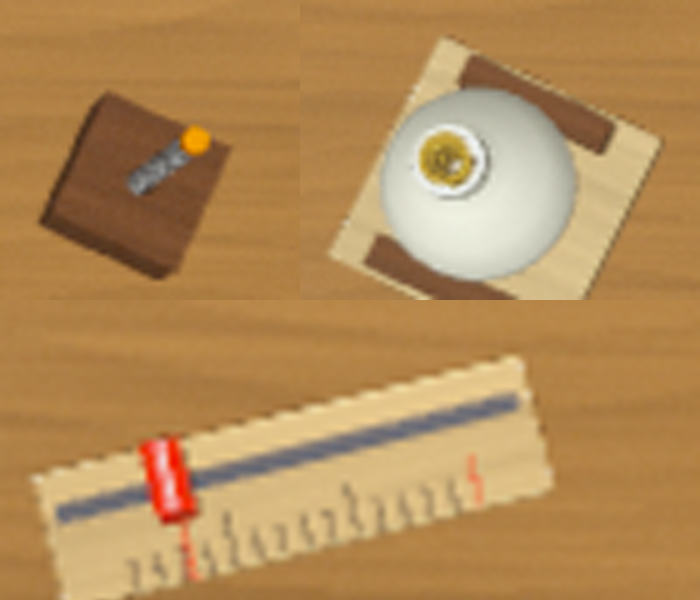

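```bash
cat >> h.py <<'E'
from scipy.spatial.transform import Rotation as Ro
def R(s): return Ro.from_quat(np.roll(s["tool_rot"],-1))
def togo(s,target,jaw=None):
    """shift in tool units (25 mm) in present axes, and yaw (units of 5deg about tool y) to bring jaw axis to angle"""
    M=R(s).as_matrix();print("pos",s["tool_pos"].round(4),"F",s["contact_force"].round(2),"w",round(s["gripper_width"],3),"t",round(s["time"],2))
    print("jaw deg",np.degrees(np.arctan2(M[1,0],M[0,0])).round(2),"tool axes cols\n",M.round(3))
    print("shift units",(M.T@(np.array(target)-s["tool_pos"])/.025).round(3))
E
python3 - <<'E'
from h import *; from plant import manip
s=manip.state();togo(s,[.570,-.277,.26])
E
```

```text
pos [ 0.1707 -0.6006  0.1951] F [ 0.81 -0.46  0.16] w 1.0 t 0.1
jaw deg -74.14 tool axes cols
 [[ 0.273 -0.     0.962]
 [-0.962  0.002  0.273]
 [-0.002 -1.     0.   ]]
shift units [-8.09  -2.578 18.902]
```

>>> drive_tool([
  [[-0.3,-0.6,0.7],[0,0,0],-1],
  [[-0.4,-0.6,1],[0,0,0],-1],
  [[-0.4,-0.6,1],[0,0,0],-1],
  [[-0.4,-0.4,1],[0,0,0],-1],
  [[-0.45,-0.2,1],[0,0,0],-1],
  [[-0.45,-0.2,1],[0,0,0],-1],
  [[-0.45,0,1],[0,0,0],-1],
  [[-0.45,0,1],[0,0,0],-1],
  [[-0.45,0,1],[0,0,0],-1],
  [[-0.45,0,1],[0,0,0],-1],
  [[-0.45,0,1],[0,0,0],-1],
  [[-0.45,0,1],[0,0,0],-1],
])

```text
time: 1.3
tool_pos: [0.4186, -0.3968, 0.2622]
tool_rot: [0.564, -0.564, 0.426, -0.426]
contact_force: [0.6, 0.9, 0.0]
gripper_width: 1.004
```

>>> drive_tool([
  [[-0.45,0,1],[0,0,0],-1],
  [[-0.45,0,1],[0,0,0],-1],
  [[-0.45,0,1],[0,0,0],-1],
  [[-0.4,0,0.9],[0,0,0],-1],
  [[-0.4,0,0.9],[0,0,0],-1],
  [[-0.3,0,0.7],[0,0,0],-1],
  [[-0.2,0,0.5],[0,0,0],-1],
  [[0,0,0],[0,0,0],-1],
  [[0,0,0],[0,0,0],-1],
  [[0,0,0],[0,0,0],-1],
])

```text
time: 2.3
tool_pos: [0.543, -0.2944, 0.2613]
tool_rot: [-0.564, 0.564, -0.426, 0.426]
contact_force: [-0.9, -0.1, -0.2]
gripper_width: 1.0
```

```bash
python3 - <<'E'
from h import *; from plant import manip
s=manip.state();togo(s,[.570,-.277,.26])
f=manip.grab_frame("wrist");cv2.imwrite("pics/w1.png",f["img"])
T=np.eye(4);T[:3,:3]=R(s).as_matrix();T[:3,3]=s["tool_pos"];T=T@f["T_tool_cam"]
print(T.round(3))
P=cloud(f,T);z=P[...,2];x,y=P[...,0],P[...,1];ok=(f["range_z"]>0)&(np.hypot(x-.57,y+.277)<.04)
for lo in np.arange(.05,.17,.02):
    m=ok&(z>lo)&(z<lo+.02)
    if m.sum(): print(lo.round(2),m.sum(),P[m].mean(0).round(4),(P[m].max(0)-P[m].min(0)).round(4))
hsv=cv2.cvtColor(f["img"],cv2.COLOR_BGR2HSV);m=ok&(hsv[...,0]>5)&(hsv[...,0]<22)&(hsv[...,1]>180)&(hsv[...,2]>150)&(z>.1)
if m.any():print("orange",m.sum(),P[m].mean(0).round(4),P[m].min(0).round(4),P[m].max(0).round(4))
E
```

```text
pos [ 0.543  -0.2944  0.2613] F [-0.89 -0.07 -0.21] w 1.0 t 2.3
jaw deg -74.19 tool axes cols
 [[ 0.272 -0.     0.962]
 [-0.962 -0.     0.272]
 [ 0.    -1.    -0.   ]]
shift units [-0.373  0.053  1.23 ]
[[ 0.273 -0.912 -0.305  0.621]
 [-0.962 -0.259 -0.088 -0.271]
 [ 0.001  0.318 -0.948  0.439]
 [ 0.     0.     0.     1.   ]]
0.05 18 [ 0.5746 -0.276   0.0595] [0.0038 0.0113 0.0173]
0.07 22 [ 0.5746 -0.2751  0.0791] [0.0043 0.0103 0.015 ]
0.09 26 [ 0.5744 -0.2751  0.0983] [0.0056 0.0108 0.017 ]
0.11 30 [ 0.5746 -0.2754  0.1182] [0.0055 0.0109 0.0149]
0.13 39 [ 0.5745 -0.2757  0.1378] [0.0052 0.0114 0.0176]
0.15 176 [ 0.5705 -0.276   0.1596] [0.0124 0.0121 0.012 ]
orange 158 [ 0.57   -0.2761  0.1603] [ 0.5637 -0.2822  0.1562] [ 0.5762 -0.2701  0.1624]
```

View pics/w1.png

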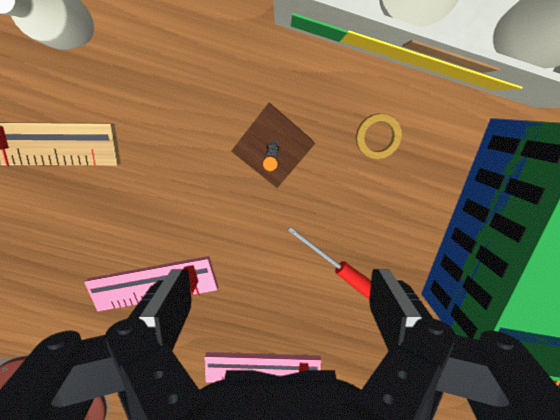

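The wrist view shows the upright rod with its orange top at (270,163). It measures (0.570, -0.276) with its top at z=0.160, which agrees with the other cameras. The rule's red zero mark is at (93,157).

>>> drive_tool([
  [[-0.2,0,0.6],[0,0,0],-1],
  [[-0.16,0,0.63],[0,0,0],-1],
  [[0,0.5,0],[0,0,0],-1],
  [[0,1,0],[0,0,0],-1],
  [[0,1,0],[0,0,0],-1],
  [[0,1,0],[0,0,0],-1],
  [[0,1,0],[0,0,0],-1],
  [[0,0.7,0],[0,0,0],-1],
  [[0,0.37,0],[0,0,0],-1],
  [[0,0,0],[0,0,0],-1],
  [[0,0,0],[0,0,0],-1],
])

```text
time: 3.45
tool_pos: [0.5712, -0.2772, 0.1229]
tool_rot: [0.564, -0.564, 0.426, -0.427]
contact_force: [0.3, 0.4, 0.2]
gripper_width: 1.003
```

>>> drive_tool([
  [[0,0,0],[0,0,0],1],
  [[0,0,0],[0,0,0],1],
  [[0,0,0],[0,0,0],1],
  [[0,0,0],[0,0,0],1],
  [[0,0,0],[0,0,0],1],
  [[0,0,0],[0,0,0],1],
  [[0,0,0],[0,0,0],1],
  [[0,0,0],[0,0,0],1],
  [[0,0,0],[0,0,0],1],
  [[0,0,0],[0,0,0],1],
])

```text
time: 4.45
tool_pos: [0.5708, -0.277, 0.1223]
tool_rot: [0.564, -0.564, 0.426, -0.426]
contact_force: [-0.7, 0.1, 2.5]
gripper_width: 0.064
```

>>> drive_tool([
  [[0,-0.4,0],[0,0,0],1],
  [[0,-0.8,0],[0,0,0],1],
  [[0,-1,0],[0,0,0],1],
  [[0,-1,0],[0,0,0],1],
  [[0,-1,0],[0,0,0],1],
  [[0,-1,0],[0,0,0],1],
  [[0,-0.8,0],[0,0,0],1],
  [[0,-0.4,0],[0,0,0],1],
  [[0,0,0],[0,0,0],1],
  [[0,0,0],[0,0,0],1],
])

```text
time: 5.45
tool_pos: [0.5702, -0.2766, 0.2807]
tool_rot: [-0.564, 0.564, -0.427, 0.426]
contact_force: [0.2, -0.9, -1.2]
gripper_width: 0.068
```

```bash
cat > rod.py <<'E'
from h import *; from plant import manip
s=manip.state()
f=manip.grab_frame("wrist");g=manip.grab_frame("scene")
import sys;n=sys.argv[1]
cv2.imwrite(f"pics/{n}.png",np.hstack([f["img"][130:,100:460],g["img"][:290,200:560]]) if 0 else f["img"])
cv2.imwrite(f"pics/{n}s.png",g["img"])
pickle.dump((s,f,g),open(f"{n}.pkl","wb"))
togo(s,[.5525,.260,.28])
E
python3 rod.py a
```

```text
pos [ 0.5702 -0.2766  0.2807] F [ 0.19 -0.89 -1.15] w 0.068 t 5.45
jaw deg -74.14 tool axes cols
 [[ 0.273 -0.002  0.962]
 [-0.962  0.001  0.273]
 [-0.001 -1.    -0.001]]
shift units [-20.839   0.051   5.185]
```

View pics/a.png

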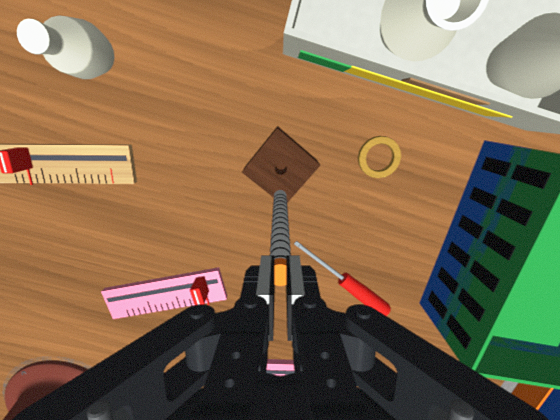

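The rod is held: its orange top is at (281,272) between the pads and its foot at (280,195). Next I'll measure its tilt and foot position.

```bash
cat >> h.py <<'E'
def wT(s,f):
    T=np.eye(4);T[:3,:3]=R(s).as_matrix();T[:3,3]=s["tool_pos"];return T@f["T_tool_cam"]
def rodfit(s,f,g,dz=.001):
    tp=s["tool_pos"]
    for nm,q,T in(("wrist",f,wT(s,f)),("scene",g,g["world_from_camera"])):
        P=cloud(q,T);m=(q["range_z"]>0)&(np.hypot(P[...,0]-tp[0],P[...,1]-tp[1])<.03)&(P[...,2]<tp[2]-.005)&(P[...,2]>tp[2]-.13)
        A=P[m]
        if len(A)<20: print(nm,len(A));continue
        # silhouette axis: rows' mean, pushed 0.78 r away from the camera
        d=A.mean(0)-T[:3,3];d[2]=0;d/=np.linalg.norm(d)
        A=A+d*.0047
        k=np.polyfit(A[:,2]-tp[2],A[:,:2]-tp[:2],1)
        print(nm,len(A),"axis slope mrad",(k[0]*1000).round(0),"at TCP mm",(k[1]*1e3).round(1),"foot rel TCP mm",((k[1]-.11*k[0])*1e3).round(1),"zmin rel",(A[:,2].min()-tp[2]).round(4))
E
python3 - <<'E'
from h import *
rodfit(*pickle.load(open("a.pkl","rb")))
E
```

```text
wrist 640 axis slope mrad [ 2. -3.] at TCP mm [-1.  1.] foot rel TCP mm [-1.3  1.3] zmin rel -0.1067
scene 246 axis slope mrad [ 9. -4.] at TCP mm [-1.9  0.9] foot rel TCP mm [-2.8  1.3] zmin rel -0.1131
```

>>> drive_tool([
  [[-0.6,0,0.15],[0,0,0],1],
  [[-1,0,0.25],[0,0,0],1],
  [[-1,0,0.25],[0,0,0],1],
  [[-1,0,0.25],[0,0,0],1],
  [[-1,0,0.25],[0,0,0],1],
  [[-1,0,0.25],[0,0,0],1],
  [[-1,0,0.25],[0,0,0],1],
  [[-1,0,0.25],[0,0,0],1],
  [[-1,0,0.25],[0,0,0],1],
  [[-1,0,0.25],[0,0,0],1],
  [[-1,0,0.25],[0,0,0],1],
])

```text
time: 6.65
tool_pos: [0.561, -0.0017, 0.2811]
tool_rot: [-0.564, 0.564, -0.427, 0.426]
contact_force: [0.2, -0.1, -1.0]
gripper_width: 0.071
```

>>> drive_tool([
  [[-1,0,0.25],[0,0,0],1],
  [[-1,0,0.25],[0,0,0],1],
  [[-1,0,0.25],[0,0,0],1],
  [[-1,0,0.25],[0,0,0],1],
  [[-0.9,0,0.25],[0,0,0],1],
  [[-0.7,0,0.2],[0,0,0],1],
  [[-0.4,0,0.1],[0,0,0],1],
  [[0,0,0],[0,0,0],1],
  [[0,0,0],[0,0,0],1],
  [[0,0,0],[0,0,0],1],
])

```text
time: 7.65
tool_pos: [0.5582, 0.1504, 0.2818]
tool_rot: [-0.564, 0.564, -0.427, 0.427]
contact_force: [0.1, 0.3, -1.3]
gripper_width: 0.067
```

```bash
python3 rod.py b; python3 - <<'E'
from h import *
s,f,g=pickle.load(open("b.pkl","rb"));rodfit(s,f,g)
for nm,q,T in(("wrist",f,wT(s,f)),("scene",g,g["world_from_camera"])):
    P=cloud(q,T)
    m=(q["range_z"]>0)&(np.hypot(P[...,0]-.5525,P[...,1]-.26)<.03)&(abs(P[...,2]-.134)<.004)
    print(nm,m.sum(),P[m].mean(0).round(4));
    if m.sum()>8: print(cv2.minEnclosingCircle(P[m][:,:2].astype(np.float32)))
E
```

```text
pos [0.5582 0.1504 0.2818] F [ 0.05  0.27 -1.33] w 0.067 t 7.65
jaw deg -74.19 tool axes cols
 [[ 0.272 -0.     0.962]
 [-0.962 -0.     0.272]
 [ 0.    -1.    -0.   ]]
shift units [-4.282  0.071  0.977]
wrist 647 axis slope mrad [-0. -1.] at TCP mm [-0.9  1. ] foot rel TCP mm [-0.9  1.1] zmin rel -0.1073
scene 173 axis slope mrad [-1.  3.] at TCP mm [-1.6  1.3] foot rel TCP mm [-1.5  1. ] zmin rel -0.1096
wrist 361 [0.5516 0.2627 0.134 ]
((0.5520739555358887, 0.26161637902259827), 0.014164403080940247)
scene 43 [0.5521 0.2626 0.1334]
((0.5505792498588562, 0.26030704379081726), 0.01632065698504448)
```

View pics/b.png

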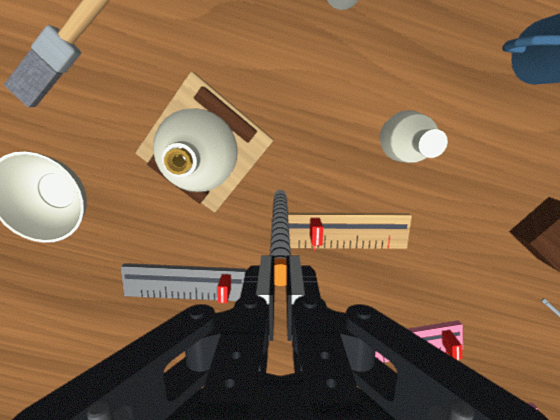

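The wrist view shows the brass collar ring at (180,160) and the rod's foot at (280,195). The rod is vertical to within a few mrad. Next I'll hover it above the mouth.

>>> drive_tool([
  [[-0.6,0,0.14],[0,0,0],1],
  [[-0.9,0,0.2],[0,0,0],1],
  [[-1,0,0.23],[0,0,0],1],
  [[-0.9,0,0.23],[0,0,0],1],
  [[-0.6,0,0.14],[0,0,0],1],
  [[-0.3,0,0.06],[0,0,0],1],
  [[0,0.4,0],[0,0,0],1],
  [[0,0.4,0],[0,0,0],1],
  [[0,0,0],[0,0,0],1],
  [[0,0,0],[0,0,0],1],
])

```text
time: 8.75
tool_pos: [0.5526, 0.2604, 0.2609]
tool_rot: [-0.563, 0.564, -0.427, 0.426]
contact_force: [0.1, -0.7, -0.7]
gripper_width: 0.065
```

```bash
python3 rod.py c; python3 - <<'E'
from h import *
s,f,g=pickle.load(open("c.pkl","rb"));rodfit(s,f,g)
for nm,q,T in(("wrist",f,wT(s,f)),("scene",g,g["world_from_camera"])):
    P=cloud(q,T)
    m=(q["range_z"]>0)&(np.hypot(P[...,0]-.5525,P[...,1]-.26)<.03)&(abs(P[...,2]-.134)<.004)
    print(nm,m.sum(),P[m].mean(0).round(4));
    if m.sum()>8: print(cv2.minEnclosingCircle(P[m][:,:2].astype(np.float32)))
a=cv2.resize(f["img"][100:280,190:370],None,fx=3,fy=3)[:,:400]; b=cv2.resize(g["img"][100:235,300:400],None,fx=4,fy=4)
cv2.imwrite("pics/cc.png",np.hstack([a,b]))
E
```

```text
pos [0.5526 0.2604 0.2609] F [ 0.1  -0.72 -0.66] w 0.065 t 8.75
jaw deg -74.21 tool axes cols
 [[ 0.272 -0.002  0.962]
 [-0.962 -0.001  0.272]
 [ 0.    -1.    -0.002]]
shift units [ 0.015 -0.764 -0.01 ]
wrist 915 axis slope mrad [12.  0.] at TCP mm [-0.6  1.1] foot rel TCP mm [-1.9  1.1] zmin rel -0.13
scene 192 axis slope mrad [ 22. -32.] at TCP mm [ 0.1 -0. ] foot rel TCP mm [-2.3  3.5] zmin rel -0.1299
wrist 285 [0.5547 0.2626 0.1343]
((0.5522829294204712, 0.2619515061378479), 0.013984980061650276)
scene 46 [0.5517 0.2622 0.1339]
((0.5530869960784912, 0.2611536979675293), 0.014366520568728447)
```

View pics/cc.png

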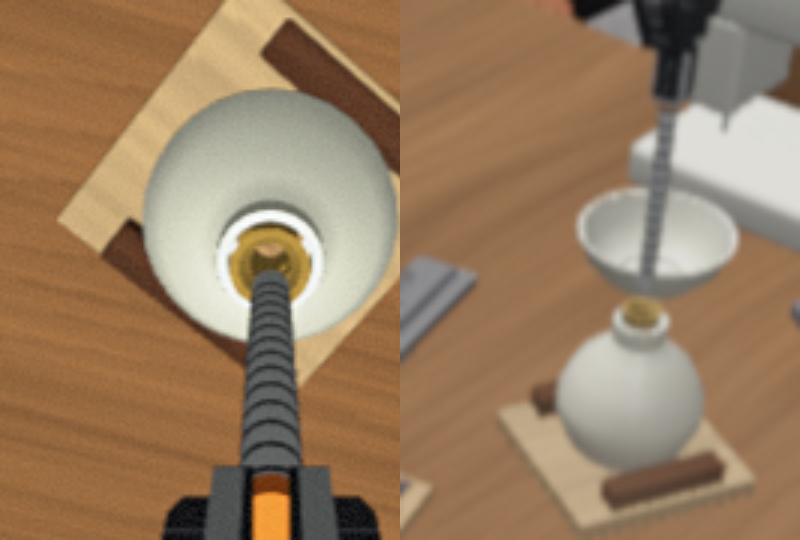

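The collar and foot line up: in the left view the foot at (268,270) points into the brass mouth. I'll lower it slowly and watch the force.

>>> drive_tool([
  [[0,0.2,0.03],[0,0,0],1],
  [[0,0.2,0],[0,0,0],1],
  [[0,0.1,0],[0,0,0],1],
  [[0,0.1,0],[0,0,0],1],
  [[0,0.1,0],[0,0,0],1],
  [[0,0.1,0],[0,0,0],1],
  [[0,0.1,0],[0,0,0],1],
  [[0,0.1,0],[0,0,0],1],
  [[0,0,0],[0,0,0],1],
])

```text
time: 9.75
tool_pos: [0.5534, 0.2615, 0.2364]
tool_rot: [-0.564, 0.564, -0.426, 0.426]
contact_force: [0.3, 0.6, -1.5]
gripper_width: 0.067
```

>>> drive_tool([
  [[0,0.1,0],[0,0,0],1],
  [[0,0.1,0],[0,0,0],1],
  [[0,0.1,0],[0,0,0],1],
  [[0,0.1,0],[0,0,0],1],
])

```text
time: 10.15
tool_pos: [0.5536, 0.2615, 0.2267]
tool_rot: [-0.564, 0.564, -0.426, 0.426]
contact_force: [0.2, 0.2, -0.8]
gripper_width: 0.066
```

>>> drive_tool([
  [[0,0.1,0],[0,0,0],1],
  [[0,0.1,0],[0,0,0],1],
  [[0,0.1,0],[0,0,0],1],
  [[0,0.1,0],[0,0,0],1],
])

```text
time: 10.55
tool_pos: [0.5543, 0.2618, 0.2182]
tool_rot: [0.565, -0.563, 0.426, -0.427]
contact_force: [0.3, 0.2, 4.0]
gripper_width: 0.073
```

>>> drive_tool([
  [[0,0.1,0],[0,0,0],1],
  [[0,0.1,0],[0,0,0],1],
  [[0,0.1,0],[0,0,0],1],
  [[0,0.1,0],[0,0,0],1],
])

```text
time: 10.95
tool_pos: [0.5537, 0.2616, 0.207]
tool_rot: [0.564, -0.564, 0.426, -0.426]
contact_force: [-0.9, 0.2, 5.9]
gripper_width: 0.069
```

>>> drive_tool([
  [[0,0.1,0],[0,0,0],1],
  [[0,0.1,0],[0,0,0],1],
  [[0,0.1,0],[0,0,0],1],
  [[0,0.1,0],[0,0,0],1],
])

```text
time: 11.35
tool_pos: [0.5536, 0.2615, 0.1967]
tool_rot: [-0.564, 0.564, -0.426, 0.426]
contact_force: [0.0, -0.6, 5.0]
gripper_width: 0.066
```

>>> drive_tool([
  [[0,0.04,0],[0,0,0],1],
  [[0,0.04,0],[0,0,0],1],
  [[0,0.04,0],[0,0,0],1],
])

```text
time: 11.65
tool_pos: [0.5537, 0.2615, 0.194]
tool_rot: [0.564, -0.564, 0.426, -0.426]
contact_force: [-0.0, 0.1, 4.1]
gripper_width: 0.071
```

>>> drive_tool([
  [[0,0.04,0],[0,0,0],1],
  [[0,0.04,0],[0,0,0],1],
  [[0,0.04,0],[0,0,0],1],
])

```text
time: 11.95
tool_pos: [0.5536, 0.2615, 0.1909]
tool_rot: [0.564, -0.564, 0.426, -0.426]
contact_force: [-0.3, -0.4, 5.2]
gripper_width: 0.069
```

>>> drive_tool([
  [[0,0.04,0],[0,0,0],1],
  [[0,0.04,0],[0,0,0],1],
  [[0,0.04,0],[0,0,0],1],
])

```text
time: 12.25
tool_pos: [0.5536, 0.2615, 0.1879]
tool_rot: [-0.564, 0.564, -0.426, 0.426]
contact_force: [-0.9, 0.3, 4.6]
gripper_width: 0.069
```

>>> drive_tool([
  [[0,0.04,0],[0,0,0],1],
  [[0,0.04,0],[0,0,0],1],
  [[0,0.04,0],[0,0,0],1],
])

```text
time: 12.55
tool_pos: [0.5536, 0.2615, 0.1849]
tool_rot: [-0.564, 0.564, -0.426, 0.426]
contact_force: [-0.6, 0.3, 5.0]
gripper_width: 0.068
```

>>> drive_tool([
  [[0,0.04,0],[0,0,0],1],
  [[0,0.04,0],[0,0,0],1],
  [[0,0.04,0],[0,0,0],1],
])

```text
time: 12.85
tool_pos: [0.5536, 0.2615, 0.1819]
tool_rot: [0.564, -0.564, 0.426, -0.426]
contact_force: [-0.6, -0.7, 4.2]
gripper_width: 0.07
```

>>> drive_tool([
  [[0,0.04,0],[0,0,0],1],
  [[0,0.04,0],[0,0,0],1],
  [[0,0.04,0],[0,0,0],1],
])

```text
time: 13.15
tool_pos: [0.5536, 0.2615, 0.1789]
tool_rot: [0.564, -0.564, 0.426, -0.426]
contact_force: [0.1, 1.3, 4.3]
gripper_width: 0.071
```

>>> drive_tool([
  [[0,0.04,0],[0,0,0],1],
  [[0,0.04,0],[0,0,0],1],
  [[0,0.04,0],[0,0,0],1],
])

```text
time: 13.45
tool_pos: [0.5536, 0.2615, 0.1759]
tool_rot: [0.564, -0.564, 0.426, -0.426]
contact_force: [-0.6, 0.6, 4.5]
gripper_width: 0.074
```

>>> drive_tool([
  [[0,0.04,0],[0,0,0],1],
  [[0,0.04,0],[0,0,0],1],
  [[0,0.04,0],[0,0,0],1],
])

```text
time: 13.75
tool_pos: [0.5536, 0.2615, 0.1729]
tool_rot: [-0.564, 0.564, -0.426, 0.426]
contact_force: [0.1, -0.6, 4.8]
gripper_width: 0.067
```

>>> drive_tool([
  [[0,0.04,0],[0,0,0],1],
  [[0,0.04,0],[0,0,0],1],
  [[0,0.04,0],[0,0,0],1],
])

```text
time: 14.05
tool_pos: [0.5536, 0.2615, 0.1699]
tool_rot: [-0.564, 0.564, -0.426, 0.426]
contact_force: [0.0, 0.0, 4.6]
gripper_width: 0.073
```

>>> drive_tool([
  [[0,0.04,0],[0,0,0],1],
  [[0,0.04,0],[0,0,0],1],
  [[0,0.04,0],[0,0,0],1],
])

```text
time: 14.35
tool_pos: [0.5536, 0.2615, 0.1669]
tool_rot: [-0.564, 0.564, -0.426, 0.426]
contact_force: [-0.6, -0.4, 5.4]
gripper_width: 0.067
```

>>> drive_tool([
  [[0,0.04,0],[0,0,0],1],
  [[0,0.04,0],[0,0,0],1],
  [[0,0.04,0],[0,0,0],1],
])

```text
time: 14.65
tool_pos: [0.5536, 0.2615, 0.1638]
tool_rot: [-0.564, 0.564, -0.426, 0.426]
contact_force: [-0.7, -1.1, 5.2]
gripper_width: 0.069
```

>>> drive_tool([
  [[0,0.04,0],[0,0,0],1],
  [[0,0.04,0],[0,0,0],1],
  [[0,0.04,0],[0,0,0],1],
])

```text
time: 14.95
tool_pos: [0.5536, 0.2615, 0.1609]
tool_rot: [0.564, -0.564, 0.426, -0.426]
contact_force: [-0.5, 1.0, 4.9]
gripper_width: 0.066
```

>>> drive_tool([
  [[0,0.04,0],[0,0,0],1],
  [[0,0.04,0],[0,0,0],1],
  [[0,0.04,0],[0,0,0],1],
])

```text
time: 15.25
tool_pos: [0.5538, 0.2616, 0.1582]
tool_rot: [0.564, -0.564, 0.426, -0.426]
contact_force: [0.4, -0.2, 6.2]
gripper_width: 0.071
```

>>> drive_tool([
  [[0,0.02,0],[0,0,0],1],
  [[0,0.02,0],[0,0,0],1],
  [[0,0.02,0],[0,0,0],1],
])

```text
time: 15.55
tool_pos: [0.5541, 0.2617, 0.1574]
tool_rot: [0.565, -0.564, 0.426, -0.427]
contact_force: [-0.5, -0.1, 7.3]
gripper_width: 0.073
```

>>> drive_tool([
  [[0,0.02,0],[0,0,0],1],
  [[0,0.02,0],[0,0,0],1],
  [[0,0,0],[0,0,0],1],
])

```text
time: 15.85
tool_pos: [0.5543, 0.2617, 0.1566]
tool_rot: [0.565, -0.564, 0.426, -0.427]
contact_force: [-0.7, -0.3, 8.5]
gripper_width: 0.071
```

>>> drive_tool([
  [[0,0,0],[0,0,0],1],
  [[0,0,0],[0,0,0],1],
  [[0,0,0],[0,0,0],1],
])

```text
time: 16.15
tool_pos: [0.5543, 0.2617, 0.1567]
tool_rot: [0.565, -0.564, 0.426, -0.427]
contact_force: [-0.5, -0.2, 7.4]
gripper_width: 0.065
```

Contact with the pad: the force rose from about 4.8 N to 8 N over about 2 mm, which matches the pad's 1.5 N/mm. I'll release and back off.

>>> drive_tool([
  [[0,0,0],[0,0,0],0.4],
  [[0,0,0],[0,0,0],-0.2],
  [[0,0,0],[0,0,0],-1],
  [[0,0,0],[0,0,0],-1],
  [[0,0,0],[0,0,0],-1],
  [[0,0,0],[0,0,0],-1],
  [[0,0,0],[0,0,0],-1],
  [[0,0,0],[0,0,0],-1],
  [[0,0,0],[0,0,0],-1],
])

```text
time: 17.05
tool_pos: [0.5536, 0.2615, 0.1555]
tool_rot: [0.564, -0.564, 0.426, -0.426]
contact_force: [-0.4, -0.4, -0.6]
gripper_width: 0.999
```

>>> drive_tool([
  [[0,-0.4,0],[0,0,0],-1],
  [[0,-0.8,0],[0,0,0],-1],
  [[0,-1,0],[0,0,0],-1],
  [[0,-1,0],[0,0,0],-1],
  [[0,-1,0],[0,0,0],-1],
  [[0,-0.6,-0.4],[0,0,0],-1],
  [[0,0,-1],[0,0,0],-1],
  [[0,0,-1],[0,0,0],-1],
  [[0,0,-0.6],[0,0,0],-1],
  [[0,0,0],[0,0,0],-1],
  [[0,0,0],[0,0,0],-1],
])

```text
time: 18.15
tool_pos: [0.4813, 0.241, 0.2757]
tool_rot: [0.564, -0.564, 0.426, -0.426]
contact_force: [-0.5, 0.5, 0.1]
gripper_width: 1.001
```

```bash
python3 rod.py d; python3 - <<'E'
from h import *; from plant import manip
s,f,g=pickle.load(open("d.pkl","rb"));t=manip.grab_frame("top")
for nm,q,T in(("wrist",f,wT(s,f)),("scene",g,g["world_from_camera"]),("top",t,t["world_from_camera"])):
    P=cloud(q,T);z=P[...,2];n=(q["range_z"]>0)&(np.hypot(P[...,0]-.553,P[...,1]-.261)<.03)
    hsv=cv2.cvtColor(q["img"],cv2.COLOR_BGR2HSV)
    o=n&(hsv[...,0]>5)&(hsv[...,0]<22)&(hsv[...,1]>190)&(z>.165)&(z<.3)
    l=n&(abs(z-.134)<.005);r=n&(z>.145)&(z<.25)
    print(nm,"orange",o.sum(),P[o].mean(0).round(4) if o.any() else '',np.percentile(z[o],[50,90]).round(4) if o.any() else '',"lip z",np.percentile(z[l],[50,90]).round(4),"rod",r.sum(),P[r].mean(0).round(4),z[r].max().round(4))
    if r.sum()>20: print("slope",np.polyfit(z[r],P[r][:,:2],1)[0].round(3))
cv2.imwrite("pics/d2.png",np.hstack([cv2.resize(f["img"][60:260,130:330],(400,400)),cv2.resize(g["img"][140:240,310:410],(400,400))]))
E
```

```text
pos [0.4813 0.241  0.2757] F [-0.54  0.48  0.1 ] w 1.001 t 18.15
jaw deg -74.13 tool axes cols
 [[ 0.273  0.001  0.962]
 [-0.962  0.     0.273]
 [-0.    -1.     0.001]]
shift units [ 0.048 -0.168  2.948]
wrist orange 194 [0.5531 0.2621 0.195 ] [0.195  0.1958] lip z [0.1344 0.1358] rod 197 [0.5531 0.2622 0.195 ] 0.197
slope [ 0.314 -0.272]
scene orange 0   lip z [0.1337 0.1367] rod 77 [0.5544 0.2585 0.1739] 0.1983
slope [-0.011  0.055]
top orange 20 [0.5536 0.2592 0.1947] [0.1947 0.1984] lip z [0.1299 0.1343] rod 39 [0.5529 0.2574 0.187 ] 0.1989
slope [0.09  0.143]
```

View pics/d2.png

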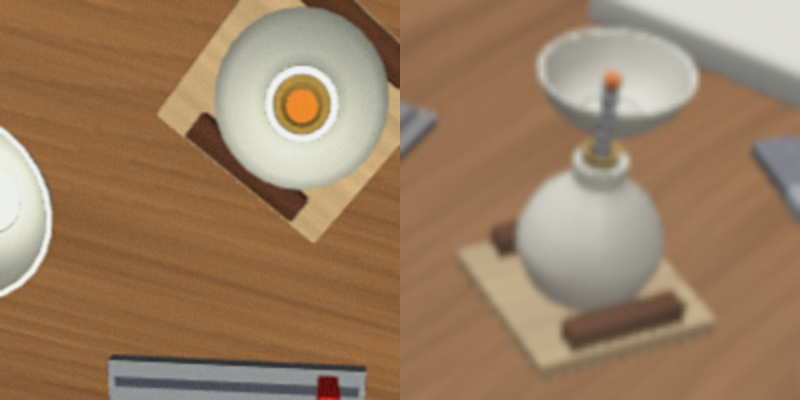

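The rod stands upright and centred in the collar (orange top at (302,105) on the left), with its top at z≈0.195. That leaves about 60 mm showing. Now to the rule.

>>> drive_tool([
  [[0.4,0,-0.2],[0,0,0],-1],
  [[0.8,0,-0.4],[0,0,0],-1],
  [[1,0,-0.5],[0,0,0],-1],
  [[1,0,-0.5],[0,0,0],-1],
  [[1,0,-0.5],[0,0,0],-1],
  [[1,0,-0.5],[0,0,0],-1],
  [[0.8,0,-0.4],[0,0,0],-1],
  [[0.4,0,-0.2],[0,0,0],-1],
  [[0,0,0],[0,0,0],-1],
  [[0,0,0],[0,0,0],-1],
  [[0,0,0],[0,0,0],-1],
])

```text
time: 19.4
tool_pos: [0.4484, 0.0659, 0.2754]
tool_rot: [0.564, -0.564, 0.426, -0.426]
contact_force: [0.2, 0.1, 0.2]
gripper_width: 0.997
```

```bash
python3 rod.py e; cat > rule.py <<'E'
from h import *; import sys
s,f,g=pickle.load(open(sys.argv[1]+".pkl","rb"));T=wT(s,f);P=cloud(f,T);z=P[...,2]
hsv=cv2.cvtColor(f["img"],cv2.COLOR_BGR2HSV)
near=(f["range_z"]>0)&(abs(P[...,0]-.483)<.08)&(abs(P[...,1]-.026)<.13)
wood=near&(z>.008)&(z<.016)
c,sz,an=cv2.minAreaRect(P[wood][:,:2].astype(np.float32));print("rule",np.round(c,4),np.round(sz,4),round(an,2))
red=near&((hsv[...,0]<6)|(hsv[...,0]>172))&(hsv[...,1]>150)
b=red&(z>.045)&(z<.06);r2=cv2.minAreaRect(P[b][:,:2].astype(np.float32));print("stop top",b.sum(),P[b].mean(0).round(4),np.round(r2[0],4),np.round(r2[1],4),round(r2[2],1))
bx=cv2.boxPoints((c,sz,an));e=max([(bx[1]-bx[0]),(bx[2]-bx[1])],key=np.linalg.norm);e/=np.linalg.norm(e);e*=np.sign(e[1])
print("dir",e.round(4),"deg",np.degrees(np.arctan2(e[1],e[0])).round(2))
p=np.array(r2[0]);print("s from rule frame",round(float((p-np.array(c))@e+.07),4))
m=red&(z<.02)&(abs((P[...,:2]-p)@e)>.03) if 0 else red&(z<.02)
q=(P[m][:,:2]-np.array(c))@e+.07
print("red low s hist",np.histogram(q,np.arange(-.02,.16,.01)))
zz=q[abs(q)<.015];print("zero mark at",zz.mean() if len(zz) else None)
cv2.imwrite(f"pics/{sys.argv[1]}2.png",f["img"])
print("to stop");togo(s,[p[0],p[1],.0155+.0])
E
python3 rule.py e
```

```text
pos [0.4484 0.0659 0.2754] F [0.16 0.07 0.15] w 0.997 t 19.4
jaw deg -74.08 tool axes cols
 [[ 0.274 -0.     0.962]
 [-0.962  0.     0.274]
 [-0.    -1.    -0.   ]]
shift units [-6.323 -0.183  6.134]
rule [0.4831 0.0272] [0.0564 0.1999] 15.49
stop top 208 [0.4814 0.0751 0.0519] [0.4808 0.075 ] [0.029  0.0148] 13.5
dir [-0.267   0.9637] deg 105.49
s from rule frame 0.1168
red low s hist (array([ 0,  8,  1,  0,  0,  0,  0,  0,  0,  0,  0,  0,  7, 19,  0,  0,  0]), array([-0.02, -0.01,  0.  ,  0.01,  0.02,  0.03,  0.04,  0.05,  0.06,
        0.07,  0.08,  0.09,  0.1 ,  0.11,  0.12,  0.13,  0.14,  0.15]))
zero mark at -0.000612533075419615
to stop
pos [0.4484 0.0659 0.2754] F [0.16 0.07 0.15] w 0.997 t 19.4
jaw deg -74.08 tool axes cols
 [[ 0.274 -0.     0.962]
 [-0.962  0.     0.274]
 [-0.    -1.    -0.   ]]
shift units [9.0000e-03 1.0395e+01 1.3480e+00]
```

View pics/e.png

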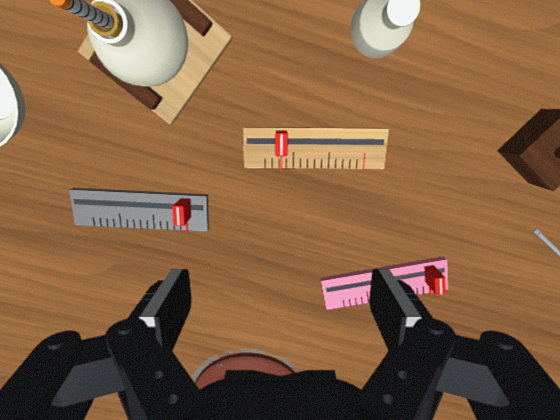

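The stop is at (281,144) and the zero mark at (364,160). The stop reads s≈0.117, and the mark spacing agrees (83/99×140 = 117 mm). I'll grip it along the rule.

>>> drive_tool([
  [[0,0.5,0.4],[0,0,0],-1],
  [[0,1,0.5],[0,0,0],-1],
  [[0,1,0.45],[0,0,0],-1],
  [[0,1,0],[0,0,0],-1],
  [[0,1,0],[0,0,0],-1],
  [[0,1,0],[0,0,0],-1],
  [[0,1,0],[0,0,0],-1],
  [[0,1,0],[0,0,0],-1],
  [[0,1,0],[0,0,0],-1],
  [[0,0.8,0],[0,0,0],-1],
  [[0,0.6,0],[0,0,0],-1],
  [[0,0.3,0],[0,0,0],-1],
])

```text
time: 20.7
tool_pos: [0.479, 0.075, 0.0175]
tool_rot: [-0.563, 0.565, -0.427, 0.425]
contact_force: [-0.1, -0.3, 0.6]
gripper_width: 1.003
```

>>> drive_tool([
  [[0,0,0],[0,0,0],-1],
  [[0,0.6,0],[0,0,0],-1],
  [[0,0.3,0],[0,0,0],-1],
  [[0,0,0],[0,0,0],-1],
  [[0,0,0],[0,0,0],-1],
])

```text
time: 21.2
tool_pos: [0.4811, 0.0745, -0.0016]
tool_rot: [0.564, -0.564, 0.426, -0.426]
contact_force: [0.6, 1.0, -0.4]
gripper_width: 0.998
```

>>> drive_tool([
  [[0,0,0],[0,0,0],0.5],
  [[0,0,0],[0,0,0],1],
  [[0,0,0],[0,0,0],1],
  [[0,0,0],[0,0,0],1],
  [[0,0,0],[0,0,0],1],
  [[0,0,0],[0,0,0],1],
  [[0,0,0],[0,0,0],1],
  [[0,0,0],[0,0,0],1],
])

```text
time: 22.0
tool_pos: [0.4808, 0.0744, -0.0017]
tool_rot: [-0.564, 0.564, -0.426, 0.426]
contact_force: [-2.3, -0.2, 4.0]
gripper_width: 0.168
```

```bash
python3 - <<'E'
from h import *; from plant import manip
s=manip.state();e=np.array([-.267,.9637]);c=np.array([.4831,.0272])
print("s of TCP",(s["tool_pos"][:2]-c)@e+.07)
t=c+e*(-.0095);q=s["tool_pos"].copy();q[:2]+=e*(.060-((q[:2]-c)@e+.07));togo(s,q)
E
```

```text
s of TCP 0.11613158604200671
pos [ 0.4808  0.0744 -0.0017] F [-2.27 -0.24  3.98] w 0.168 t 22.0
jaw deg -74.15 tool axes cols
 [[ 0.273  0.     0.962]
 [-0.962 -0.     0.273]
 [ 0.    -1.     0.   ]]
shift units [ 2.245  0.    -0.014]
```

I miscounted and went about 20 mm too low. I'll open, rise and grip again at the proper height.

>>> drive_tool([
  [[0,-0.1,0],[0,0,0],-1],
  [[0,0,0],[0,0,0],-1],
  [[0,0,0],[0,0,0],-1],
  [[0,-0.3,0],[0,0,0],-1],
  [[0,-0.5,0],[0,0,0],-1],
  [[0,0,0],[0,0,0],-1],
  [[0,0,0],[0,0,0],-1],
])

```text
time: 22.7
tool_pos: [0.4815, 0.0745, 0.0215]
tool_rot: [0.565, -0.564, 0.426, -0.427]
contact_force: [-0.4, -0.3, -0.5]
gripper_width: 1.002
```

>>> drive_tool([
  [[0,0,0],[0,0,0],0.5],
  [[0,0,0],[0,0,0],1],
  [[0,0,0],[0,0,0],1],
  [[0,0,0],[0,0,0],1],
  [[0,0,0],[0,0,0],1],
  [[0,0,0],[0,0,0],1],
  [[0,0,0],[0,0,0],1],
  [[0,0,0],[0,0,0],1],
])

```text
time: 23.5
tool_pos: [0.4807, 0.0745, 0.0205]
tool_rot: [0.564, -0.564, 0.426, -0.426]
contact_force: [-0.7, -0.1, -0.2]
gripper_width: 0.001
```

```bash
python3 - <<'E'
from h import *; from plant import manip
s=manip.state();e=np.array([-.267,.9637]);c=np.array([.4831,.0272])
print("s of TCP",(s["tool_pos"][:2]-c)@e+.07)
q=s["tool_pos"].copy();q[:2]+=e*(.060-((q[:2]-c)@e+.07));togo(s,q)
f=manip.grab_frame("wrist");g=manip.grab_frame("scene");cv2.imwrite("pics/g.png",np.hstack([f["img"][100:400,130:430],cv2.resize(g["img"][200:275,245:320],(300,300))]))
E
```

```text
s of TCP 0.11618862375982734
pos [0.4807 0.0745 0.0205] F [-0.71 -0.14 -0.22] w 0.001 t 23.5
jaw deg -74.14 tool axes cols
 [[ 0.273 -0.     0.962]
 [-0.962  0.     0.273]
 [-0.    -1.     0.   ]]
shift units [ 2.248 -0.    -0.015]
```

View pics/g.png

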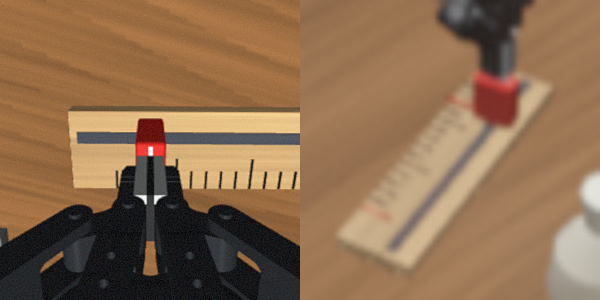

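The fingers closed on nothing even though the TCP should be around the block. In the left view the tips are at (150,155) beside the block at (150,130). I'll check with the depth data.

```bash
python3 - <<'E'
from h import *; from plant import manip
s=manip.state();print(s["tool_pos"])
for n in("wrist","scene"):
    f=manip.grab_frame(n);T=wT(s,f) if n=="wrist" else f["world_from_camera"];P=cloud(f,T);z=P[...,2]
    hsv=cv2.cvtColor(f["img"],cv2.COLOR_BGR2HSV)
    near=(f["range_z"]>0)&(abs(P[...,0]-.481)<.05)&(abs(P[...,1]-.0745)<.04)&(z>.02)&(z<.15)
    red=((hsv[...,0]<8)|(hsv[...,0]>170))&(hsv[...,1]>150)
    for nm,m in(("red",near&red),("dark",near&~red&(hsv[...,1]<90))):
        A=P[m];print(n,nm,len(A),A.min(0).round(3),A.max(0).round(3),A.mean(0).round(4))
        for lo in np.arange(.02,.12,.01):
            B=A[(A[:,2]>lo)&(A[:,2]<lo+.01)]
            if len(B)>3: print("  z",lo.round(2),len(B),B.min(0).round(3)[:2],B.max(0).round(3)[:2])
E
```

```text
[0.48071071 0.07445854 0.02045596]
wrist red 964 [0.485 0.069 0.02 ] [0.502 0.099 0.149] [0.4931 0.0787 0.0442]
  z 0.02 155 [0.492 0.071] [0.496 0.086]
  z 0.03 177 [0.492 0.071] [0.496 0.086]
  z 0.04 216 [0.492 0.07 ] [0.496 0.086]
  z 0.05 399 [0.485 0.069] [0.496 0.086]
  z 0.06 5 [0.489 0.085] [0.49  0.085]
wrist dark 28620 [0.461 0.035 0.04 ] [0.506 0.114 0.15 ] [0.49   0.0742 0.122 ]
  z 0.04 5 [0.49  0.086] [0.492 0.086]
  z 0.05 49 [0.483 0.068] [0.493 0.083]
  z 0.06 388 [0.483 0.065] [0.493 0.09 ]
  z 0.07 614 [0.483 0.064] [0.493 0.09 ]
  z 0.08 633 [0.483 0.064] [0.493 0.091]
  z 0.09 952 [0.469 0.057] [0.496 0.098]
  z 0.1 2966 [0.462 0.039] [0.502 0.112]
  z 0.11 5851 [0.462 0.036] [0.504 0.114]
scene red 95 [0.47  0.062 0.021] [0.496 0.078 0.054] [0.4842 0.0692 0.0382]
  z 0.02 24 [0.473 0.062] [0.494 0.077]
  z 0.03 30 [0.471 0.065] [0.496 0.077]
  z 0.04 27 [0.47  0.062] [0.496 0.078]
  z 0.05 14 [0.47  0.065] [0.495 0.077]
scene dark 248 [0.473 0.035 0.059] [0.504 0.114 0.15 ] [0.492  0.0686 0.1125]
  z 0.06 18 [0.48  0.064] [0.491 0.082]
  z 0.07 20 [0.482 0.061] [0.492 0.082]
  z 0.08 20 [0.479 0.06 ] [0.492 0.082]
  z 0.09 10 [0.488 0.063] [0.494 0.085]
  z 0.1 35 [0.473 0.045] [0.499 0.102]
  z 0.11 26 [0.48  0.041] [0.502 0.111]
```

```bash
python3 - <<'E'
from h import *
for n in "abe":
    s,f,g=pickle.load(open(n+".pkl","rb"));print(n,s["gripper_width"])
    P=cloud(f,f["T_tool_cam"]);ok=(f["range_z"]>0)&(abs(P[...,2])<.016)&(abs(P[...,0])<.065)&(P[...,1]<.02)&(P[...,1]>-.09)
    hsv=cv2.cvtColor(f["img"],cv2.COLOR_BGR2HSV)
    A=P[ok&(abs(P[...,0])>.0065)]
    for lo in np.arange(-.08,.02,.01):
        B=A[(A[:,1]>=lo)&(A[:,1]<lo+.01)]
        if len(B)>3: print("  toolY",lo.round(2),len(B),"x",abs(B[:,0]).min().round(3),abs(B[:,0]).max().round(3),"z",B[:,2].min().round(3),B[:,2].max().round(3))
    o=ok&(hsv[...,0]>5)&(hsv[...,0]<22)&(hsv[...,1]>190)&(abs(P[...,0])<.01)
    if o.any():print("orange",o.sum(),P[o].min(0).round(4),P[o].max(0).round(4))
E
```

```text
a 0.06759418057356303
  toolY -0.08 607 x 0.007 0.031 z 0.006 0.014
  toolY -0.07 483 x 0.007 0.018 z 0.006 0.012
  toolY -0.06 492 x 0.007 0.018 z 0.006 0.012
  toolY -0.05 348 x 0.007 0.017 z 0.006 0.012
  toolY -0.04 20 x 0.007 0.01 z 0.01 0.011
  toolY -0.02 5 x 0.007 0.007 z 0.001 0.002
  toolY -0.0 7 x 0.007 0.007 z -0.001 0.002
  toolY 0.01 5 x 0.007 0.007 z -0.001 0.002
orange 194 [-0.004  -0.0572 -0.0063] [ 0.002  -0.0318  0.0113]
b 0.06699534116001529
  toolY -0.08 598 x 0.007 0.032 z 0.006 0.014
  toolY -0.07 488 x 0.007 0.018 z 0.006 0.012
  toolY -0.06 492 x 0.007 0.018 z 0.006 0.012
  toolY -0.05 356 x 0.007 0.018 z 0.006 0.012
  toolY -0.04 19 x 0.007 0.01 z 0.01 0.011
  toolY -0.02 5 x 0.007 0.007 z 0.002 0.002
  toolY -0.01 4 x 0.007 0.007 z -0.001 0.002
  toolY -0.0 8 x 0.007 0.007 z -0.0 0.002
  toolY 0.01 6 x 0.007 0.007 z -0.0 0.002
orange 303 [-0.0042 -0.0562 -0.007 ] [ 0.002  -0.0313  0.0113]
e 0.9969003070421529
  toolY -0.08 1845 x 0.041 0.058 z -0.012 0.012
  toolY -0.07 1491 x 0.041 0.058 z -0.011 0.012
  toolY -0.06 992 x 0.041 0.057 z -0.011 0.012
  toolY -0.05 64 x 0.041 0.044 z -0.008 0.009
```

The depth data shows the fingertips really end about 34 mm short of the reported TCP, so the rod was held by its top end. The rod-top height came from the cameras and isn't affected. I'll grip the stop with the TCP at about -0.010, which puts the tips at about 0.024.

>>> drive_tool([
  [[0,0,0],[0,0,0],-1],
  [[0,0,0],[0,0,0],-1],
  [[0,0,0],[0,0,0],-1],
  [[0,0,0],[0,0,0],-1],
  [[0,0,0],[0,0,0],-1],
  [[0,0,0],[0,0,0],-1],
  [[0,0.5,0],[0,0,0],-1],
  [[0,0.5,0],[0,0,0],-1],
  [[0,0.2,0],[0,0,0],-1],
  [[0,0,0],[0,0,0],-1],
])

```text
time: 24.7
tool_pos: [0.479, 0.0745, -0.0115]
tool_rot: [-0.563, 0.565, -0.427, 0.425]
contact_force: [0.3, 0.3, -0.8]
gripper_width: 1.003
```

>>> drive_tool([
  [[0,0,0],[0,0,0],0.5],
  [[0,0,0],[0,0,0],1],
  [[0,0,0],[0,0,0],1],
  [[0,0,0],[0,0,0],1],
  [[0,0,0],[0,0,0],1],
  [[0,0,0],[0,0,0],1],
  [[0,0,0],[0,0,0],1],
  [[0,0,0],[0,0,0],1],
])

```text
time: 25.5
tool_pos: [0.4809, 0.0745, -0.0091]
tool_rot: [0.564, -0.564, 0.426, -0.426]
contact_force: [-1.7, -0.4, 5.0]
gripper_width: 0.177
```

```bash
cat > st.py <<'E'
from h import *; from plant import manip
s=manip.state();e=np.array([-.267,.9637]);c=np.array([.4831,.0272])
print("s of TCP",(s["tool_pos"][:2]-c)@e+.07)
q=s["tool_pos"].copy();q[:2]+=e*(.060-((q[:2]-c)@e+.07));togo(s,q)
f=manip.grab_frame("wrist");P=cloud(f,wT(s,f));hsv=cv2.cvtColor(f["img"],cv2.COLOR_BGR2HSV)
m=((hsv[...,0]<8)|(hsv[...,0]>170))&(hsv[...,1]>150)&(P[...,2]>.022)&(P[...,2]<.058)&(abs(P[...,0]-.483)<.03)&(abs(P[...,1]-.027)<.1)
q=(P[m][:,:2]-c)@e+.07;print("stop s edges",np.percentile(q,[1,50,99]).round(4),m.sum())
E
python3 st.py
```

```text
s of TCP 0.11614830435104592
pos [ 0.4809  0.0745 -0.0091] F [-1.72 -0.44  5.03] w 0.177 t 25.5
jaw deg -74.15 tool axes cols
 [[ 0.273  0.     0.962]
 [-0.962  0.     0.273]
 [-0.    -1.     0.   ]]
shift units [ 2.246 -0.    -0.014]
stop s edges [0.1094 0.1171 0.1248] 2717
```

>>> drive_tool([
  [[0.2,0,0],[0,0,0],1],
  [[0.4,0,0],[0,0,0],1],
  [[0.4,0,0],[0,0,0],1],
  [[0.4,0,0],[0,0,0],1],
  [[0.4,0,-0.01],[0,0,0],1],
  [[0.3,0,0],[0,0,0],1],
  [[0.17,0,0],[0,0,0],1],
  [[0,0,0],[0,0,0],1],
  [[0,0,0],[0,0,0],1],
  [[0,0,0],[0,0,0],1],
])

```text
time: 26.55
tool_pos: [0.4963, 0.0191, -0.0091]
tool_rot: [-0.564, 0.564, -0.426, 0.427]
contact_force: [-1.3, -1.9, 3.9]
gripper_width: 0.176
```

```bash
python3 st.py
```

```text
s of TCP 0.0586923677654987
pos [ 0.4963  0.0191 -0.0091] F [-1.28 -1.94  3.9 ] w 0.176 t 26.55
jaw deg -74.15 tool axes cols
 [[ 0.273  0.     0.962]
 [-0.962 -0.001  0.273]
 [ 0.001 -1.     0.   ]]
shift units [-0.052 -0.     0.   ]
stop s edges [0.052  0.0601 0.0674] 2718
```

The stop is at about 0.0595. I'll release, rise, back off and check everything.

>>> drive_tool([
  [[0,0,0],[0,0,0],0.4],
  [[0,0,0],[0,0,0],-0.2],
  [[0,0,0],[0,0,0],-1],
  [[0,0,0],[0,0,0],-1],
  [[0,0,0],[0,0,0],-1],
  [[0,0,0],[0,0,0],-1],
  [[0,0,0],[0,0,0],-1],
  [[0,-0.4,0],[0,0,0],-1],
  [[0,-0.8,0],[0,0,0],-1],
  [[0,-1,0],[0,0,0],-1],
  [[0,-1,0],[0,0,0],-1],
])

```text
time: 27.7
tool_pos: [0.4959, 0.0198, 0.0719]
tool_rot: [0.564, -0.564, 0.426, -0.426]
contact_force: [0.1, 0.1, 0.3]
gripper_width: 1.001
```

>>> drive_tool([
  [[0,-1,0],[0,0,0],-1],
  [[0,-1,0],[0,0,0],-1],
  [[0,-1,-0.4],[0,0,0],-1],
  [[0,-1,-0.7],[0,0,0],-1],
  [[0,-1,-0.7],[0,0,0],-1],
  [[0,-1,0],[0,0,0],-1],
  [[0,-0.5,0],[0,0,0],-1],
  [[0,0,0],[0,0,0],-1],
  [[0,0,0],[0,0,0],-1],
  [[0,0,0],[0,0,0],-1],
])

```text
time: 28.7
tool_pos: [0.452, 0.0077, 0.2311]
tool_rot: [-0.564, 0.565, -0.427, 0.425]
contact_force: [-0.5, -0.6, -0.4]
gripper_width: 1.0
```

```bash
python3 rod.py z; python3 rule.py z; python3 - <<'E'
from h import *
s,f,g=pickle.load(open("z.pkl","rb"))
for nm,q,T in(("wrist",f,wT(s,f)),("scene",g,g["world_from_camera"])):
    P=cloud(q,T);z=P[...,2];r=(q["range_z"]>0)&(np.hypot(P[...,0]-.553,P[...,1]-.261)<.03)&(z>.145)&(z<.25)
    if r.any(): print(nm,r.sum(),P[r].mean(0).round(4),z[r].max().round(4))
cv2.imwrite("pics/zz.png",np.hstack([f["img"][:300,:400],cv2.resize(g["img"][140:290,240:440],(400,300))]))
E
```

```text
pos [0.452  0.0077 0.2311] F [-0.51 -0.57 -0.38] w 1.0 t 28.7
jaw deg -74.13 tool axes cols
 [[ 0.273 -0.003  0.962]
 [-0.962  0.001  0.273]
 [-0.001 -1.    -0.003]]
shift units [-8.611 -1.965  6.622]
rule [0.4831 0.0268] [0.0562 0.2005] 15.55
stop top 282 [0.4962 0.0203 0.052 ] [0.4957 0.0205] [0.0288 0.0146] 16.3
dir [-0.268   0.9634] deg 105.55
s from rule frame 0.0605
red low s hist (array([ 0,  9,  3,  0,  0,  0,  0, 26,  2,  0,  0,  0,  0,  0,  0,  0,  0]), array([-0.02, -0.01,  0.  ,  0.01,  0.02,  0.03,  0.04,  0.05,  0.06,
        0.07,  0.08,  0.09,  0.1 ,  0.11,  0.12,  0.13,  0.14,  0.15]))
zero mark at -0.00030162451402602927
to stop
pos [0.452  0.0077 0.2311] F [-0.51 -0.57 -0.38] w 1.0 t 28.7
jaw deg -74.13 tool axes cols
 [[ 0.273 -0.003  0.962]
 [-0.962  0.001  0.273]
 [-0.001 -1.    -0.003]]
shift units [-3.000e-03  8.617e+00  1.848e+00]
scene 80 [0.5544 0.2585 0.1728] 0.1969
```

View pics/zz.png

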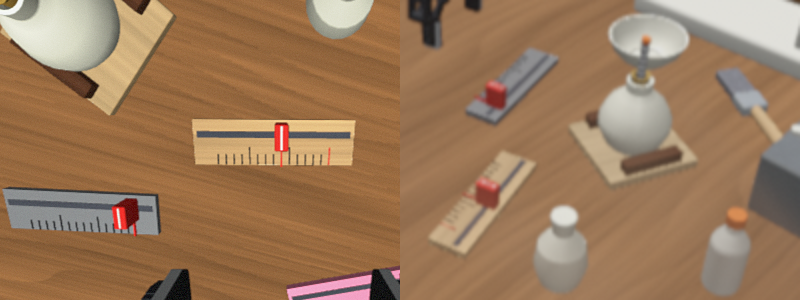

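The stop at (281,137) reads 60 mm from the zero mark at (329,156). The rod still stands upright in the collar with about 60 mm showing, the nearby bystanders in view look undisturbed, and the arm is clear. I'll hand it in.

```bash
python3 -c "
from plant import manip
print(manip.job_done())"
```

```text
the job is handed in; nothing more can be done
None
```

The rod is standing on the pad in the collar with about 60 mm showing, and the red stop on the wooden rule is set at about 60 mm. I handed the job in at about 29 s; it returned no verdict.

**Rod:** I pushed it down in steps of 3 mm or less. The force rose from about 4.8 N of sliding drag to about 8 N over the last 2 mm, so I judge the pad to be pressed about 2 mm. No reading gives the pad directly. After release the rod looked upright and centred, with its top at z≈0.195 against the collar's edge at 0.135. After the stop was moved, only the scene camera still saw the rod, and it showed no change.

**Stop:** The last wrist-camera check read 0.0605 m, with the zero mark within 0.5 mm of where it should be.

**What disagreed:**
- **Fingertips:** They end about 34 mm short of the reported TCP, so the rod was held only by its top end. It still held well, and the rod height came from the cameras.
- **First grips on the stop:** I miscounted a descent and went about 20 mm too low, though with no more than about 4 N. The next grip closed above the block on nothing. The third grip held, and the stop had not moved in between.
- **Bystanders:** I checked them by eye only. The ones in the last view looked undisturbed, but not all of them were in view.

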